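# Close and clamp a wreath mould

## Robot

A 6-joint arm with a two-finger parallel gripper is mounted at the origin on the work surface. World frame = base frame: x ahead of the robot, y to its left, z up, the work surface at z = 0. Lengths are in m, angles in rad, forces in N, time in s.
With the tool pointing down it reaches from about 0.275 to 0.825 m from the base axis. Payload 4.9 kg.
Tool frame: the origin (TCP) lies midway between the tips of the shut fingers; the grasp point (between the pads) lies 19 mm behind it (grip_point_offset is the distance from the TCP to the grasp point, in m); z points along the fingers, y is the line along which they close (so a half turn about z gives the same grasp; the last joint's range is limited). The gripper opens to 85 mm and grips with 20 to 120 N. Pads are 22 mm wide; open, the fingers measure 114 mm over their backs; the gripper's body (76 mm by 85 mm) begins 54 mm behind the grasp point. The pads swing forward as they close: fully open they stand 13 mm farther back than shut.
Start: joints at [1.146, 0.326, -0.193, 1.052, 0, 1.437], TCP at [0.158, 0.527, 0.231] pointing down, gripper open.
Joint ranges: [-2.65, 2.65], [-0.97, 1.79], [-1.3, 1.35], [-1.93, 2.1], [-1.47, 1.37], [-3.14, 3.14]. Speed limits (rad/s): [2.57, 2.57, 3.14, 3.14, 3.14, 3.14].

## Interface

Orientations are given as a rotation vector (axis times angle).
In Python, from cell import * gives the robot as it stands. Calls block until the motion is done:
- movep(position, orientation): joint-space move of the TCP to a pose.
- move_l(position, velocity=0.15, rot=None, until_force=None): straight line of the TCP; rot=None keeps the orientation; velocity is the mean speed in m/s. With until_force (N) it stops when the force on the tool has changed by that much, and returns True; else False.
- set_joints(angles): joint-space move.
- let_go() and grab(newtons=None): open the fingers fully, or close them until they stop; newtons is the grip in N (None keeps the last).
- sleep(seconds).
- ik(position, orientation): joint angles nearest the present ones, or None.
- get_state(): the state.
- grab_frame(name): name is "scene" or "top" or "wrist"; returns a dict with "img" (400x640x3 uint8, red, green, blue), "fx", "fy", "cx", "cy" (pixels), "k1" (the pictures are not rectified: a ray, as slopes to the right and down, at radius r is drawn at 1 + k1 r^2 times it, then the intrinsics apply), "cam_to_world" (4x4, takes a point from camera to world coordinates); the wrist camera has in their place "T_tool_cam" (4x4, takes a point from camera to tool coordinates, whose origin is the TCP and whose axes are the flange's). Camera axes: x right, y down, z forward; pixel columns grow to the right and rows downward; lengths in m; the calibration is good to about 2 mm. A picture is of the moment at which its call begins: read the wrist's pose just before it. There is no depth.
A pose or a line that the arm cannot do raises MotionError and nothing moves.
- sign_off(): hands the job in; it is judged then, once.
Trained networks look in the newest picture that a camera, given by its name, has taken for a name from the list of things; names that differ only in an ending like _2 or _b are one class to them, and where a whole thing is asked for, a point or a joint stands for the part that bears it (a point fixed in the world has none). Each returns a list of dicts, best first, with "score" (0 to 1); they miss things now and then, are a little off and sometimes report something else, mostly with a low value. They report only what shows in the picture. A call takes as long as a camera call. They do not tell look-alikes from the thing itself.
- spot_in(camera, name): "centre" ([column, row] in pixels, amid what is visible of it).
- silhouettes(camera, name): "mask" (400x640 bool, what is visible of it) and "centre" ([column, row] in pixels, amid what is visible of it).
- tip_of(camera, name): "centre" ([column, row] in pixels: a listed point, or the origin of a listed thing).
The state is a dict: "clock": time; "q": joint angles; "joint_velocities": joint speeds; "tau": joint torques, N m; "position": TCP position; "eef_rot": TCP orientation; "contact_force": force on the tool from outside, world axes, zero at the start; "wrist_torque": the same for the moment, N m; "finger_gap": opening from 0.0 (shut) to 1.0 (fully open); "grasp_force": force on a finger pad.
Only numpy, scipy, OpenCV 4.12 (cv2) and the standard library are available. Lean on these libraries where they do the work, as an engineer would, in place of code of your own. Each camera call takes 0.05 s, during which the arm holds its last target. There are 200 camera calls.

## Task

Close the round chocolate mould: put its cover over the upright spindle so that it lies flat on the lower half, then push the big spring clamp, mouth first, fully home on the mould's rim so that it grips both halves together. Leave everything else on the bench where it is.

Things in the scene. Friction and masses are not known exactly. Their poses are not given: they have to be found in the camera images.
- station: fixed mould station: round aluminium lower half, 170 mm across, 8 mm thick, top face 30 mm above the bench, on a pedestal 56 mm across, so its rim overhangs all round (22 mm gap below). In its middle an upright steel spindle, 14 mm across with a tapered top, tip 78 mm above the bench. Origin on the spindle's axis at bench height, z up; the clamp starts on its -x side
- cover: loose milky plastic mould cover, 0.2 kg: disc 162 mm across, 6 mm thick, low domes on top, and an upright centre sleeve 44 mm across, top 45 mm above the disc's underside, with a 20 mm hole right through (3 mm play on the spindle). Origin on the sleeve's axis at the underside, z up. Starts flat on the bench right or left of the station; seated, its origin is 30 mm above the bench
- clamp: loose steel spring clamp, 0.36 kg, 108 mm long, 62 mm tall, on its flat foot on the bench. Origin on its underside below the throat wall; x points out of the mouth, which roughly faces the station. Fixed lower jaw 56 mm wide, top face 20 mm high, front at x = +52 mm. Above the back a thumb tab 30 mm wide, up to 62 mm high
- back (a point): centre of the outer face of the clamp's flat upright back plate, 90 mm wide and 46 mm tall: the place to push. At clamp x = -56 mm, 23 mm high; the clamp slides freely on the bench and is turned by pushing off-centre. Fully home it is 141 mm from the spindle's axis
- throat (a point): centre of the clamp's throat wall (the bottom of the mouth), at clamp x = 0, 26 mm above the clamp's underside; fully home it touches the lower half's rim, 85 mm from the spindle's axis
- lip (a point): middle of the clamp's mouth opening, at clamp x = +48 mm, 26 mm above its underside; with the clamp fully home and square to the rim it is 37 mm from the spindle's axis
- clamp_jaw (a joint): opening angle of the clamp's sprung upper jaw, 0 at rest, growing as it opens. At rest its lowest point (x = +22 mm) is 31 mm high and its lip flares up to 43 mm at x = +48 mm, so pushing the clamp on with up to about 20 N makes the closed mould (36 mm high) wedge it open, and it then stays on. About 0.06 when it grips both halves, 0 with only the lower half in the mouth
- bowl: white bowl of chocolate drops, 140 mm across, 65 mm tall; bystander. Origin at its underside
- pigment: small dark jar, 48 mm across, 55 mm tall; bystander standing close to the mould station. Origin at its underside
- beaker: clear glass beaker, 72 mm across, 95 mm tall; bystander. Origin at its underside
- brush: brush, 200 mm long, lying between robot and work; bystander
- spatula: spatula, 250 mm long, lying between robot and work; bystander
There are look-alikes about, which are no part of the job. Leave any blue or yellow look-alike of the clamp alone.

How it is judged:
By the outcome, as a careful person would: the job done as asked, in the order asked, and still so for the second after the job is handed in, with the robot touching nothing.
It also fails if it takes over 61 s, if anything falls off the work surface, if the arm or the gripper's body presses on something with over 40 N, if the wrist force passes 120 N, or if a joint passes its speed limit or range.

## Working session

There is one attempt and no reset: what is moved stays moved. The work goes in short steps, each a Python script; the robot and the scene stay as the last script left them, time stands still between calls to the robot, and variables do not carry over. Pictures are saved under pics/ and viewed, at most 10 in all, crops included, and the job is handed in when it is done.

```bash
mkdir -p pics; cat > h.py <<'E'
from cell import *
import numpy as np, cv2
def frame(n,save=None):
    s=get_state(); f=grab_frame(n)
    if "cam_to_world" in f: T=np.array(f["cam_to_world"])
    else:
        W=np.eye(4); W[:3,:3]=cv2.Rodrigues(np.array(s["eef_rot"],float))[0]; W[:3,3]=s["position"]
        T=W@np.array(f["T_tool_cam"])
    f["T"]=T
    if save: cv2.imwrite(save,f["img"][:,:,::-1])
    return f
def ray(f,p):
    u=np.array([(p[0]-f["cx"])/f["fx"],(p[1]-f["cy"])/f["fy"]]); s=u.copy()
    for _ in range(20): s=u/(1+f["k1"]*(s@s))
    d=f["T"][:3,:3]@np.array([*s,1]); return f["T"][:3,3],d/np.linalg.norm(d)
def at_z(f,p,z):
    o,d=ray(f,p); return o+d*(z-o[2])/d[2]
def tri(*fp):
    A=np.zeros((3,3));b=np.zeros(3);R=[ray(f,p) for f,p in fp]
    for o,d in R:
        M=np.eye(3)-np.outer(d,d);A+=M;b+=M@o
    x=np.linalg.solve(A,b)
    return x,[round(float(np.linalg.norm((np.eye(3)-np.outer(d,d))@(x-o))),4) for o,d in R]
def proj(f,X):
    c=np.linalg.inv(f["T"])@np.array([*X,1]); s=c[:2]/c[2]; s=s*(1+f["k1"]*(s@s))
    return s*[f["fx"],f["fy"]]+[f["cx"],f["cy"]]
E
python3 - <<'E'
from h import *
F={n:frame(n,f"pics/{n}0.png") for n in("scene","top")}
for n in F:
    print(n,F[n]["T"][:3].round(3).tolist(),F[n]["fx"])
    for o in("station","cover","clamp","back","throat","lip","bowl","pigment","beaker","brush","spatula"):
        print(n,o,[(np.round(d["centre"]).tolist(),round(d["score"],2),at_z(F[n],d["centre"],0.02).round(3)[:2].tolist()) for d in tip_of(n,o)])
print(get_state()["clock"])
E
```

```text
scene [[0.507, 0.609, -0.61, 1.241], [0.862, -0.348, 0.37, -0.445], [0.013, -0.713, -0.701, 0.926]] 444.69544767978243
scene station [([380.0, 232.0], 0.73, [0.593, 0.136]), ([321.0, 205.0], 0.5, [0.418, 0.049])]
scene cover [([444.0, 193.0], 0.65, [0.558, 0.403])]
scene clamp [([308.0, 239.0], 0.82, [0.519, -0.052]), ([490.0, 231.0], 0.81, [0.746, 0.407]), ([157.0, 232.0], 0.67, [0.288, -0.403]), ([226.0, 351.0], 0.6, [0.72, -0.371])]
scene back [([504.0, 237.0], 0.91, [0.783, 0.426]), ([151.0, 214.0], 0.68, [0.209, -0.399]), ([290.0, 235.0], 0.66, [0.481, -0.086]), ([207.0, 366.0], 0.57, [0.732, -0.419])]
scene throat [([308.0, 232.0], 0.74, [0.495, -0.037]), ([492.0, 225.0], 0.56, [0.732, 0.433]), ([158.0, 227.0], 0.55, [0.269, -0.393])]
scene lip [([244.0, 328.0], 0.97, [0.688, -0.313]), ([325.0, 239.0], 0.92, [0.54, -0.01]), ([161.0, 237.0], 0.68, [0.311, -0.398]), ([484.0, 213.0], 0.63, [0.684, 0.449])]
scene bowl [([222.0, 272.0], 0.8, [0.51, -0.298])]
scene pigment [([321.0, 204.0], 0.54, [0.416, 0.049])]
scene beaker [([361.0, 182.0], 0.8, [0.387, 0.211])]
scene brush [([226
[... 724 characters left out ...]
0.86, [0.749, 0.431]), ([341.0, 202.0], 0.84, [0.508, -0.044]), ([466.0, 286.0], 0.66, [0.265, -0.403])]
top lip [([460.0, 268.0], 0.95, [0.315, -0.385]), ([432.0, 140.0], 0.86, [0.694, -0.318]), ([325.0, 192.0], 0.8, [0.538, 0.003]), ([180.0, 142.0], 0.79, [0.691, 0.443])]
top bowl [([422.0, 205.0], 0.56, [0.499, -0.284]), ([356.0, 210.0], 0.21, [0.485, -0.089])]
top pigment [([303.0, 241.0], 0.56, [0.394, 0.068])]
top beaker [([250.0, 252.0], 0.6, [0.363, 0.223]), ([421.0, 205.0], 0.54, [0.498, -0.279]), ([189.0, 195.0], 0.22, [0.529, 0.409])]
top brush [([395.0, 271.0], 0.62, [0.307, -0.199])]
top spatula [([338.0, 200.0], 0.73, [0.514, -0.035]), ([232.0, 278.0], 0.6, [0.286, 0.272])]
1.2
```

View pics/scene0.png

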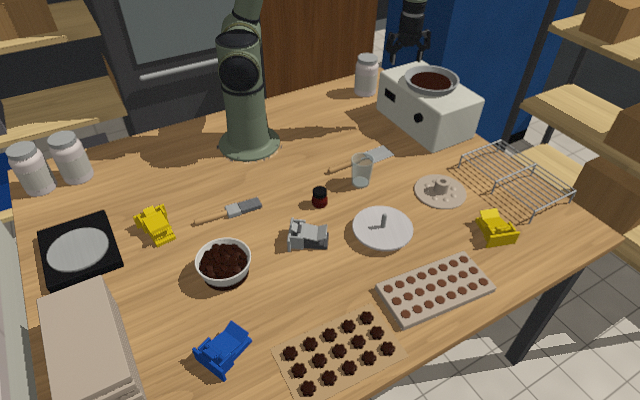

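View pics/top0.png

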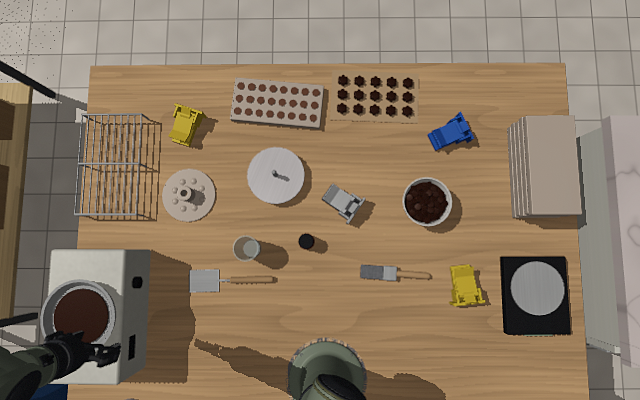

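The pictures show these clamp-type objects:
- Grey: scene (308,236), top (343,202).
- Blue: scene (222,350), top (452,132).
- Yellow: scene (155,225) and (497,228), top (465,285) and (186,125).

The grey one is the one meant: it is the only one that is neither blue nor yellow, it sits next to the station, and its mouth faces it. The station is at top (276,175), and the cover, with its sleeve, is at top (188,194). Next I take wrist views of the station and clamp from two places.

```bash
python3 - <<'E'
from h import *
s=get_state(); r=np.array(s["eef_rot"]); print(r)
f=frame("wrist"); print(np.array(f["T_tool_cam"]).round(3).tolist(),f["fx"])
crop=cv2.imread("pics/scene0.png")[195:275,260:420]; cv2.imwrite("pics/crop.png",cv2.resize(crop,(640,320),interpolation=cv2.INTER_CUBIC))
P=[]
for i,p in enumerate([(.47,.06,.33),(.56,.10,.33)]):
    movep(p,r); P.append(frame("wrist",f"pics/w{i}.png"))
    f=P[-1]
    for o in("station","clamp","back","throat","lip","pigment"):
        print(i,o,[(np.round(d["centre"],1).tolist(),round(d["score"],2),at_z(f,d["centre"],{"station":0,"clamp":0,"back":.023,"pigment":0}.get(o,.026)).round(4)[:2].tolist()) for d in tip_of("wrist",o)])
print(get_state()["clock"])
a=np.vstack([cv2.imread("pics/w0.png"),cv2.imread("pics/w1.png")]);cv2.imwrite("pics/w.png",cv2.resize(a,(480,600)))
E
```

```text
[-4.55270552e-01 -3.10842697e+00 -2.82805724e-05]
[[0.001, -0.963, -0.271, 0.069], [1.0, 0.001, 0.001, 0.001], [-0.001, -0.271, 0.963, -0.142], [0.0, 0.0, 0.0, 1.0]] 283.88750848055673
0 station [([382.2, 215.2], 0.55, [0.5875, 0.1456])]
0 clamp [([13.1, 127.6], 0.79, [0.2716, -0.3931]), ([552.6, 248.1], 0.75, [0.7378, 0.4292]), ([267.9, 200.5], 0.55, [0.5053, -0.0373])]
0 back [([125.0, 364.5], 0.92, [0.7367, -0.4122]), ([228.2, 195.2], 0.76, [0.4734, -0.0906]), ([555.9, 282.3], 0.76, [0.7918, 0.4136]), ([382.3, 214.4], 0.62, [0.5772, 0.1429])]
0 throat [([260.2, 207.1], 0.95, [0.5067, -0.0465]), ([562.5, 256.7], 0.94, [0.741, 0.4256]), ([138.8, 348.8], 0.63, [0.7079, -0.3658])]
0 lip [([290.7, 220.0], 0.98, [0.5422, -0.0055]), ([15.7, 161.6], 0.84, [0.3256, -0.3922]), ([572.6, 229.4], 0.68, [0.694, 0.4451])]
0 pigment [([302.6, 119.8], 0.8, [0.3946, 0.0599])]
1 station []
1 clamp [([527.4, 210.1], 0.86, [0.7402, 0.4301]), ([228.1, 161.6], 0.63, [0.5127, -0.0388]), ([107.7, 306.5], 0.56, [0.7072, -0.3647])]
1 back [([531.9, 247.0], 0.67, [0.7981, 0.4163]), ([260.8, 67.9], 0.48, [0.3984, 0.064]), ([224.4, 161.0], 0.19, [0.5093, -0.0363])]
1 throat [([540.0, 212.4], 0.91, [0.7367, 0.4328]), ([222.6, 165.4], 0.87, [0.5148, -0.0405]), ([228.6, 161.1], 0.64, [0.5112, -0.029]), ([261.4, 67.7], 0.38, [0.3991, 0.0653])]
1 lip [([249.6, 173.1], 0.98, [0.5385, -0.004]), ([113.8, 304.2], 0.78, [0.6942, -0.3248]), ([546.5, 186.7], 0.63, [0.6954, 0.4465])]
1 pigment [([228.3, 160.8], 0.69, [0.5116, -0.038]), ([258.3, 70.2], 0.62, [0.3955, 0.0564])]
4.475
```

View pics/crop.png

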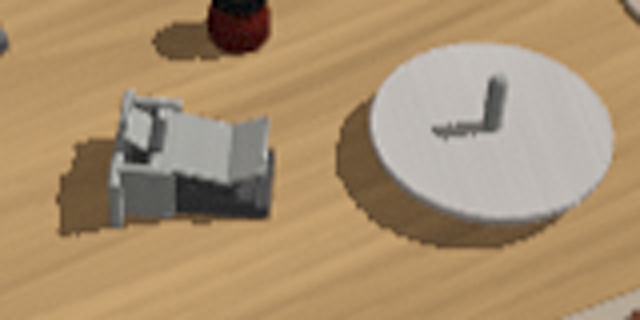

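View pics/w.png

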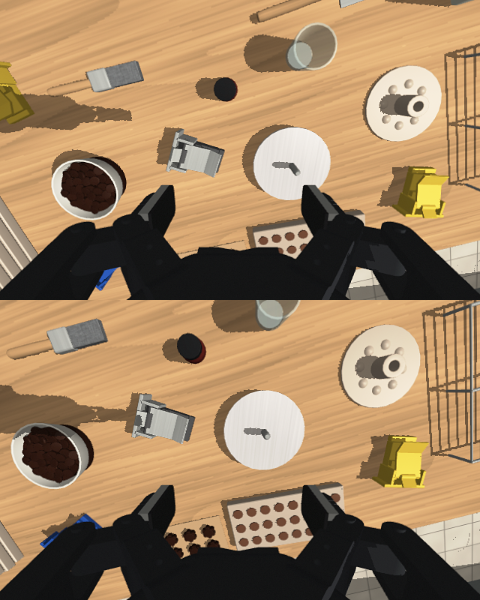

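The crop shows the grey clamp on its foot, back plate and tab at left (~120,110), mouth to the right facing the plate (490,130) with its spindle. The wrist views show the station whole, the dark jar beyond, and the cover with its sleeve at right. I'll fit the disc outlines from several wrist views.

```bash
cat >> h.py <<'E'
from scipy.optimize import least_squares
def circ(f,mask,z):
    c=max(cv2.findContours(mask.astype(np.uint8),0,1)[0],key=cv2.contourArea)[:,0]
    c=c[(c[:,0]>3)&(c[:,0]<636)&(c[:,1]>3)&(c[:,1]<396)]
    X=np.array([at_z(f,p,z)[:2] for p in c])
    g=lambda v:np.hypot(X[:,0]-v[0],X[:,1]-v[1])-v[2]
    s=least_squares(g,[*np.median(X,0),.08],loss="soft_l1",f_scale=.0015)
    return s.x.round(4).tolist(),round(float(np.median(abs(s.fun))) if 0 else float(np.median(abs(g(s.x)))),4)
def disc(f,name,z,cam="wrist"):
    return [(np.round(d["centre"]).tolist(),round(d["score"],2),*circ(f,np.array(d["mask"]),z)) for d in silhouettes(cam,name)[:2]]
E
python3 - <<'E'
from h import *
r=np.array(get_state()["eef_rot"]); G=[]
for i,p in enumerate([None,(.52,.27,.33),(.50,.36,.25)]):
    if p: movep(p,r)
    f=frame("wrist",f"pics/v{i}.png")
    if i<2: print(i,"station",disc(f,"station",.03))
    if i: 
        t=tip_of("wrist","cover"); print(i,"cover",disc(f,"cover",.006),[(np.round(d["centre"],1).tolist(),at_z(f,d["centre"],0).round(4)) for d in t]); G.append((f,t[0]["centre"]) if t else None)
if all(G): print(tri(*G))
print(get_state()["clock"])
E
```

```text
0 station [([351.0, 176.0], 0.74, [0.5881, 0.1501, 0.0836], 0.0005)]
1 station [([126.0, 216.0], 0.69, [0.5053, -0.049, 0.0586], 0.0087), ([260.0, 221.0], 0.64, [0.587, 0.1517, 0.0831], 0.0006)]
1 cover [([406.0, 142.0], 0.59, [0.5316, 0.4149, 0.0788], 0.0005)] [([405.6, 142.9], array([0.528 , 0.4188, 0.    ]))]
2 cover [([362.0, 179.0], 0.83, [0.5321, 0.416, 0.0793], 0.0004)] [([361.8, 178.8], array([0.5264, 0.4179, 0.    ]))]
(array([0.52704301, 0.41816653, 0.00075278]), [0.0009, 0.0009])
6.2167
```

View pics/v2.png

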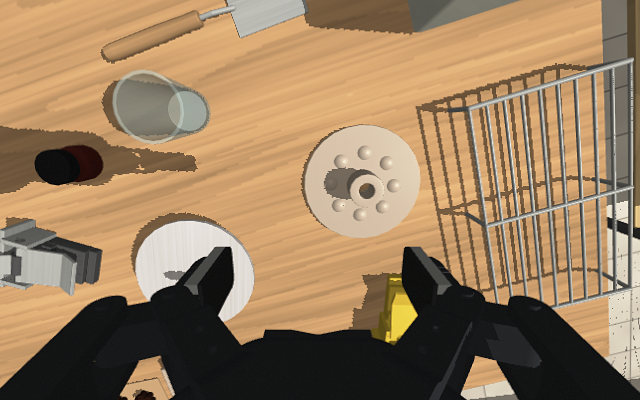

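View v2 shows the cover (360,180) with its sleeve hole at (367,190), nothing within reach of the fingers and the rack well to the right. Both circle fits agree: radius 83–84 mm for the station (expected 85) and 79 mm for the cover (expected 81). The cover is at (0.532,0.416) and the station at (0.5876,0.151). I'll grasp the cover by its sleeve.

```bash
python3 - <<'E'
from h import *
f=frame("wrist"); print("hole",at_z(f,(367,190),.045))
r=np.array(get_state()["eef_rot"]); C=np.array([.532,.4157])
movep((*C,.09),r)
print("hit",move_l((*C,.014),.1,until_force=8))
grab(40); s=get_state(); print(s["finger_gap"],s["grasp_force"],s["position"],s["contact_force"])
move_l((*C,.135),.15); s=get_state(); print(s["finger_gap"],s["grasp_force"],s["contact_force"],s["clock"])
frame("wrist","pics/g.png"); frame("scene","pics/gs.png")
a=np.vstack([cv2.imread("pics/g.png"),cv2.imread("pics/gs.png")]);cv2.imwrite("pics/g2.png",cv2.resize(a,(480,600)))
E
```

```text
hole [0.53396899 0.41644583 0.045     ]
hit False
0.5017178597864226 41.03197127580643 [0.53240843 0.41589064 0.01485138] [-0.60417466 -1.06722263  5.14936166]
0.502453495950364 40.838471576571465 [-0.40141263  0.40248351 -1.09726803] 9.3333
```

View pics/g2.png

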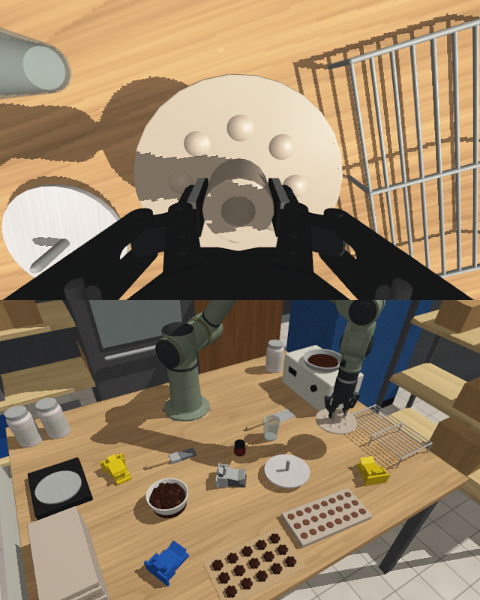

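The cover is held level by its sleeve: in the wrist view the sleeve is at (238,210) between the pads, and the gap is 0.50, which is about 43 mm. I'll check the in-hand offset, carry it over the spindle and lower it with force detection.

```bash
python3 - <<'E'
from h import *
r=np.array(get_state()["eef_rot"]); S=np.array([.587,.151])
f=frame("wrist"); print("held",get_state()["position"],disc(f,"cover",.127))
movep((*S,.135),r); sleep(.3)
move_l((*S,.105),.1)
print("hit",move_l((*S,.0445),.06,until_force=8)); s=get_state(); print(s["position"],s["contact_force"],s["wrist_torque"],s["finger_gap"],s["clock"])
E
```

```text
held [0.53121668 0.41519683 0.13345958] [([317.0, 203.0], 0.87, [0.5192, 0.4196, 0.0693], 0.0054)]
hit True
[0.58618513 0.15087097 0.04484389] [-1.68077082 -0.31135168  4.51804475] [ 0.10209832 -0.05103317  0.08150567] 0.5013764926539505 12.2917
```

It went over the spindle and stopped at seating height. Next I release it, back off, and measure the seated cover and the clamp.

```bash
python3 - <<'E'
from h import *
r=np.array(get_state()["eef_rot"]); S=np.array([.587,.151])
let_go(); move_l((*S,.15),.15)
G={}
for i,p in enumerate([(.50,.10,.30),(.46,.02,.25)]):
    movep(p,r); sleep(.1); f=frame("wrist",f"pics/c{i}.png")
    print(i,"cover",disc(f,"cover",.036))
    for o,z in(("back",.023),("throat",.026),("lip",.026),("clamp",0)):
        t=[(d["centre"],d["score"],at_z(f,d["centre"],z)) for d in tip_of("wrist",o)]
        t=[x for x in t if np.hypot(*(x[2][:2]-[.51,-.045]))<.09]
        print(o,[(np.round(x[0]).tolist(),round(x[1],2),x[2].round(4)[:2].tolist()) for x in t])
        if t: G.setdefault(o,[]).append((f,t[0][0]))
for o in G:
    if len(G[o])==2: print(o,tri(*G[o]))
print(get_state()["clock"])
E

```

```text
0 cover [([368.0, 211.0], 0.58, [0.5858, 0.152, 0.0794], 0.0005), ([221.0, 203.0], 0.52, [0.5061, -0.0444, 0.0552], 0.0073)]
back [([195.0, 193.0], 0.83, [0.4793, -0.0862])]
throat [([226.0, 207.0], 0.98, [0.5127, -0.0472])]
lip [([260.0, 214.0], 0.71, [0.5386, -0.0027])]
clamp [([233.0, 200.0], 0.96, [0.5091, -0.0429])]
1 cover [([438.0, 224.0], 0.84, [0.5829, 0.1521, 0.0773], 0.0019)]
back [([243.0, 209.0], 0.94, [0.476, -0.0882])]
throat [([289.0, 217.0], 0.64, [0.5045, -0.032]), ([282.0, 226.0], 0.58, [0.5135, -0.0445])]
lip [([314.0, 233.0], 0.73, [0.5371, -0.0059]), ([284.0, 217.0], 0.49, [0.5018, -0.038])]
clamp [([286.0, 214.0], 0.92, [0.5063, -0.0396])]
back (array([ 0.48102091, -0.09590821,  0.00239059]), [0.0007, 0.0007])
throat (array([ 0.49947771, -0.02782225,  0.06404659]), [0.0067, 0.0067])
lip (array([ 0.5427809 , -0.0075901 ,  0.01049946]), [0.0004, 0.0004])
clamp (array([ 0.50669406, -0.03983618,  0.00463061]), [0.002, 0.002])
15.6917
```

View pics/c1.png

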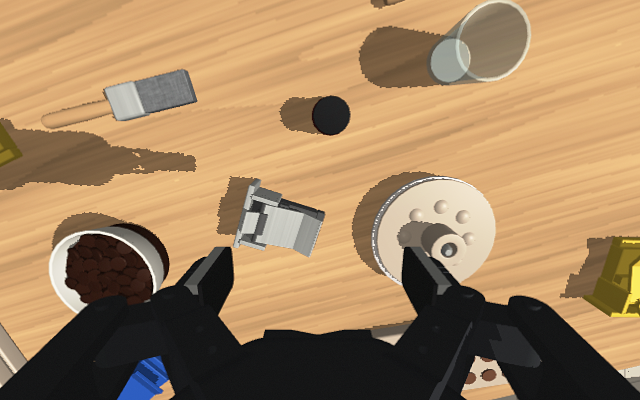

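View c1 shows the cover lying flat with the spindle in its hole (449,250), and the clamp untouched at (285,218). The clamp's throat is at about (0.5105,-0.0425), heading about 54°. I'll push its back plate with the shut fingers held flush and steer along an arc until it points at the spindle, then look.

```bash
cat >> h.py <<'E'
from scipy.optimize import brentq
S=np.array([.5868,.1515]); H=.067; ZP=.012
u=lambda a:np.array([np.cos(a),np.sin(a)])
def rot(a):
    return cv2.Rodrigues(np.array([[np.cos(a),np.sin(a),0],[np.sin(a),-np.cos(a),0],[0,0,-1.]]))[0].ravel()
def plan(o,psi,straight=.006,kap=5.):
    """unicycle (reference 5 mm behind throat): straight, arc, aligned with S; returns origin poses"""
    o=np.array(o)+straight*u(psi)
    def end(D,n=1):
        k=kap*np.sign(D) if D else kap; c=o-.005*u(psi)
        f=lambda d:c+(np.array([np.sin(psi+d)-np.sin(psi),-np.cos(psi+d)+np.cos(psi)])/k)+.005*u(psi+d)
        return f(D)
    def g(D):
        d=S-end(D); e=u(psi+D); return e[0]*d[1]-e[1]*d[0]
    D=brentq(g,-.7,.7)
    n=max(1,int(np.ceil(abs(D)/.05)))
    return [(o,psi)]+[(end(D*i/n),psi+D*i/n) for i in range(1,n+1)]
def push(o,a,v=.04,**k):
    return move_l((*(o-H*u(a)),ZP),v,rot(a),**k)
def look_clamp(near,cam="wrist",f=None):
    f=f or frame(cam)
    for o,z in(("back",.023),("throat",.026),("lip",.026),("clamp",0)):
        t=[(d["centre"],d["score"],at_z(f,d["centre"],z)) for d in tip_of(cam,o)]
        print(cam,o,[(np.round(x[0]).tolist(),round(x[1],2),x[2].round(4)[:2].tolist()) for x in t if np.hypot(*(x[2][:2]-near))<.09])
E
python3 - <<'E'
from h import *
a=np.radians(54.3); o=np.array([.5105,-.0425])
W=plan(o,a); print([(w[0].round(4).tolist(),round(np.degrees(w[1]),1)) for w in W])
b=o-(H+.022)*u(a)
of,af=S-.085*u(W[-1][1]),W[-1][1]; print("ik",ik((*b,ZP),rot(a)),ik((*(of-H*u(af)),ZP),rot(af)))
grab(20); move_l((*get_state()["position"][:2],.2),.3)
movep((*b,.13),rot(a)); move_l((*b,ZP),.12); sleep(.2)
f0=np.array(get_state()["contact_force"])
for w in W:
    push(*w); s=get_state(); print(np.round(s["position"],4),(np.array(s["contact_force"])-f0).round(1))
look_clamp(W[-1][0],f=frame("wrist","pics/p0.png"))
look_clamp(W[-1][0],"top",frame("top")); look_clamp(W[-1][0],"scene",frame("scene","pics/p1.png"))
print(get_state()["clock"])
a=np.hstack([cv2.imread("pics/p0.png"),cv2.resize(cv2.imread("pics/p1.png")[150:300,250:490],(640,400))]);cv2.imwrite("pics/p.png",cv2.resize(a,(800,250)))
E
```

```text
[([0.514, -0.0376], np.float64(54.3)), ([0.5192, -0.0295], np.float64(57.1)), ([0.5241, -0.0212], np.float64(59.8)), ([0.5285, -0.0126], np.float64(62.6)), ([0.5326, -0.0038], np.float64(65.4)), ([0.5361, 0.0052], np.float64(68.1)), ([0.5393, 0.0143], np.float64(70.9))]
ik [-4.01588035e-01  4.66491983e-01 -6.54893440e-01  4.49410904e-01
 -4.44089210e-16  1.79229083e+00] [-1.22811619e-01  5.51288861e-01 -4.84994053e-01  5.34513414e-01
  4.44089210e-16  1.78133032e+00]
[ 0.475  -0.0918  0.012 ] [-1.6 -0.1  0.8]
[ 0.4832 -0.0853  0.0119] [-0.6  0.5 -0.2]
[ 0.4908 -0.0786  0.012 ] [-0.5  1.1  0.1]
[ 0.4981 -0.0716  0.012 ] [-0.3  1.6  0.5]
[ 0.505  -0.0642  0.012 ] [-0.3  0.7  0.1]
[ 0.5116 -0.0564  0.012 ] [-0.2  0.4  0.5]
[ 0.5177 -0.0484  0.012 ] [-1.  -0.9  0.5]
wrist back []
wrist throat [([335.0, 130.0], 0.97, [0.5464, 0.0114])]
wrist lip []
wrist clamp [([336.0, 124.0], 0.61, [0.5491, 0.0128])]
top back []
top throat [([321.0, 188.0], 0.61, [0.5493, 0.0143])]
top lip [([305.0, 183.0], 0.68, [0.5631, 0.063])]
top clamp [([319.0, 188.0], 0.84, [0.552, 0.0218])]
scene back [([312.0, 240.0], 0.55, [0.5296, -0.0448])]
scene throat [([334.0, 234.0], 0.57, [0.5438, 0.0172])]
scene lip [([351.0, 236.0], 0.82, [0.5719, 0.0542])]
scene clamp [([334.0, 237.0], 0.97, [0.5309, 0.0238])]
23.5417
```

View pics/p.png

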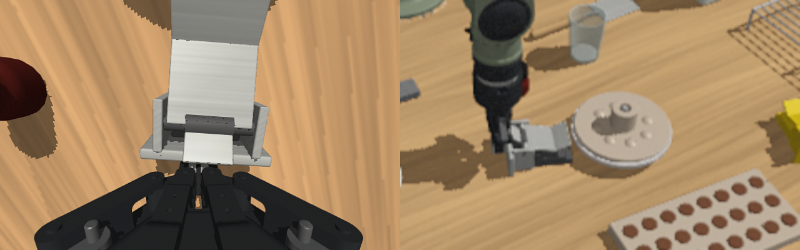

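View p shows the plate edge running from (140,158) to (271,165) in front of the fingers, tilted by about 3° and a few mm to the right, so the clamp has not turned quite enough. The mouth has not yet reached the rim. I'll back off a little and measure the plate edge from the mask.

```bash
cat >> h.py <<'E'
def plate(a,back=.045,up=.10):
    """retreat behind the clamp, look, fit the rear top edge of its back plate"""
    p=np.array(get_state()["position"]); 
    move_l((*(p[:2]-back*u(a)),p[2]),.15); move_l((*(p[:2]-back*u(a)),up),.15); sleep(.15)
    return plate_now(a)
def plate_now(a):
    f=frame("wrist",f"pics/pl{int(get_state()['clock']*100)}.png"); near=np.array(get_state()["position"])[:2]+.1*u(a); best=None
    for d in silhouettes("wrist","clamp"):
        if np.linalg.norm(at_z(f,d["centre"],.03)[:2]-near)<.09: best=d;break
    m=np.array(best["mask"]); np.save("pics/m.npy",m)
    c=max(cv2.findContours(m.astype(np.uint8),0,1)[0],key=cv2.contourArea)[:,0]
    X=np.array([at_z(f,p,.046)[:2] for p in c]); L=X@u(a); Y=X@np.array([-np.sin(a),np.cos(a)])
    # lowest x per lateral bin, robust line
    bins=np.arange(Y.min(),Y.max(),.002); q=[]
    for b in bins:
        k=(Y>=b)&(Y<b+.002)
        if k.any(): q.append((Y[k][L[k].argmin()],L[k].min()))
    q=np.array(q); s=least_squares(lambda v:v[0]+v[1]*q[:,0]-q[:,1],[q[:,1].min(),0],loss="soft_l1",f_scale=.0007)
    h=a-np.arctan(s.x[1]); n=u(h); t=np.array([-n[1],n[0]])
    inl=abs(X@n-np.median(X[np.abs(X@n-(X@n).min())<.003]@n))<.004
    e=X[inl]@t; ctr=t*(e.min()+e.max())/2+n*np.median(X[inl]@n)
    o=ctr+.056*n; d=S-o; l=np.linalg.norm(d); br=np.arctan2(d[1],d[0])
    print("heading %.1f width %.4f back %s origin %s dist %.4f bearing %.1f res %.4f clk %.1f"%(np.degrees(h),np.ptp(e),ctr.round(4),o.round(4),l,np.degrees(br),np.median(abs(s.fun)),get_state()["clock"]))
    return o,h
E
python3 - <<'E'
from h import *
a=np.radians(70.9); plate(a); look_clamp(np.array([.545,.012]))
E
```

```text
heading 67.0 width 0.0885 back [ 0.526  -0.0378] origin [0.5478 0.0138] dist 0.1431 bearing 74.2 res 0.0002 clk 25.0
wrist back [([326.0, 137.0], 0.61, [0.5265, -0.0378])]
wrist throat []
wrist lip []
wrist clamp [([333.0, 60.0], 0.83, [0.551, 0.0142])]
```

```bash
cat >> h.py <<'E'
T=lambda a:np.array([-np.sin(a),np.cos(a)])
def turn(o,h,tgt,adv,lat=.039):
    """push near one end of the plate to turn the clamp from h to tgt, finger flat at tgt"""
    sg=1 if tgt>h else -1
    P=o-.056*u(h)-sg*lat*T(h); q=P-.0125*u(tgt)+sg*.0145*T(tgt)
    move_l((*(q-.015*u(h)),.10),.15,rot(tgt)); move_l((*(q-.015*u(h)),ZP),.15); sleep(.1)
    f0=np.array(get_state()["contact_force"])
    move_l((*(q+adv*u((h+tgt)/2)),ZP),.05); print("F",(np.array(get_state()["contact_force"])-f0).round(1))
E
python3 - <<'E'
from h import *
o,h=np.array([.5478,.0138]),np.radians(67.0)
turn(o,h,np.radians(74.5),.0095)
plate(np.radians(74.5))
E
```

```text
F [-1.  -0.  -0.8]
heading 70.3 width 0.0875 back [ 0.5297 -0.0313] origin [0.5485 0.0214] dist 0.1356 bearing 73.6 res 0.0002 clk 28.6
```

```bash
python3 - <<'E'
from h import *
o,h=np.array([.5485,.0214]),np.radians(70.3)
turn(o,h,np.radians(75),.009,.041)
plate(np.radians(74.5))
E
```

```text
F [-1.1  0.7  0.3]
heading 74.3 width 0.0884 back [ 0.5323 -0.0249] origin [0.5475 0.029 ] dist 0.1287 bearing 72.2 res 0.0002 clk 31.8
```

The heading is 74.3° against a bearing of 72.2°, a sideways miss under 5 mm. Next is the straight central push home.

```bash
python3 - <<'E'
from h import *
a=np.radians(73); B=np.array([.5323,-.0249])-.0125*u(a)
E=S-(.141+.0125-.003)*u(a)
move_l((*(B-.015*u(a)),.10),.15,rot(a)); move_l((*(B-.015*u(a)),ZP),.15); sleep(.1)
M=B+(E-B)*.3
print(move_l((*M,ZP),.05,until_force=15))
hit=move_l((*E,ZP),.03,until_force=30); s=get_state(); print(hit,s["position"],np.array(s["contact_force"]).round(1),E)
p=np.array(s["position"]); print("TCP dist",np.linalg.norm(p[:2]-S))
plate(a)
frame("scene","pics/e.png"); look_clamp(S-.085*u(a),"scene",frame("scene"))
w=cv2.imread(sorted(__import__("glob").glob("pics/pl*.png"),key=__import__("os").path.getmtime)[-1])
cv2.imwrite("pics/e2.png",cv2.resize(np.hstack([w,cv2.resize(cv2.imread("pics/e.png")[160:285,280:480],(640,400))]),(800,250)))
E
```

```text
False
False [0.54125183 0.00368348 0.01179778] [ -4.8 -14.7   3.2] [0.54279806 0.00757613]
TCP dist 0.15467501002910786
heading 73.6 width 0.0877 back [0.5451 0.0158] origin [0.5609 0.0695] dist 0.0860 bearing 72.5 res 0.0002 clk 36.5
scene back [([334.0, 235.0], 0.59, [0.5428, 0.018]), ([368.0, 229.0], 0.52, [0.5694, 0.1121])]
scene throat [([351.0, 231.0], 0.88, [0.557, 0.0653]), ([369.0, 231.0], 0.43, [0.5801, 0.1081])]
scene lip [([367.0, 229.0], 0.7, [0.5733, 0.107])]
scene clamp [([354.0, 236.0], 0.86, [0.5557, 0.0771])]
```

View pics/e2.png

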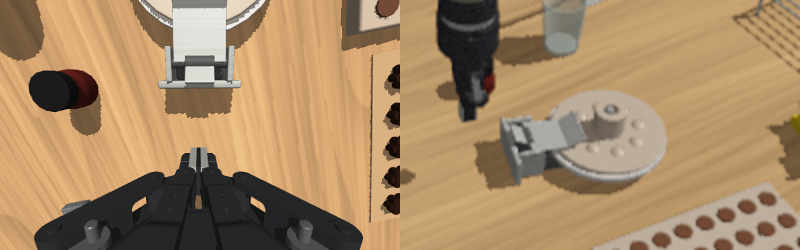

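The clamp is on the rim over the cover, with the throat about 86 mm from the axis. The arm lagged 4 mm behind its target, so I'll push once more until the force rises to be sure it is home.

```bash
python3 - <<'E'
from h import *
a=np.radians(73.6); B=np.array([.5451,.0158])
q=B-.03*u(a); move_l((*q,.10),.15,rot(a)); move_l((*q,ZP),.15); sleep(.1)
move_l((*(B-.016*u(a)),ZP),.1)
f0=np.array(get_state()["contact_force"])
for k in range(8):
    e=B+(-.0125+.002*k)*u(a); hit=move_l((*e,ZP),.03)
    s=get_state(); p=np.array(s["position"]); F=(np.array(s["contact_force"])-f0)[:2]@u(a); print(k,round(float(np.linalg.norm(p[:2]-S)),4),round(float(F),1))
    if F<-27: break
o,h=plate(a)
f=frame("wrist"); print(disc(f,"cover",.036))
move_l((*get_state()["position"][:2],.2),.15); movep((.47,.02,.30),rot(a)); sleep(.1)
f=frame("wrist","pics/z.png"); plate_now(a); look_clamp(S-.085*u(a)); frame("wrist"); print(disc(f,"cover",.036)); print(get_state()["clock"])
f=frame("scene","pics/zs.png")
cv2.imwrite("pics/z2.png",cv2.resize(np.hstack([cv2.imread("pics/z.png"),cv2.resize(cv2.imread("pics/zs.png")[140:290,220:460],(640,400))]),(800,250)))
E
```

```text
0 0.1547 -0.6
1 0.1547 -7.0
2 0.1547 -13.8
3 0.1547 -18.0
4 0.1547 -24.0
5 0.1547 -31.9
heading 73.0 width 0.0883 back [0.5449 0.0155] origin [0.5612 0.0691] dist 0.0863 bearing 72.7 res 0.0002 clk 41.3
[([367.0, 10.0], 0.78, [24.5614, -325.2703, 326.2268], 0.0027)]
heading 73.2 width 0.0884 back [0.5443 0.0181] origin [0.5604 0.0717] dist 0.0840 bearing 71.7 res 0.0003 clk 43.0
wrist back [([367.0, 158.0], 0.75, [0.5441, 0.0174])]
wrist throat [([369.0, 120.0], 0.77, [0.5591, 0.0679]), ([379.0, 47.0], 0.37, [0.5928, 0.1548])]
wrist lip [([371.0, 81.0], 0.93, [0.574, 0.1171])]
wrist clamp []
[([377.0, 43.0], 0.66, [0.5867, 0.1558, 0.0783], 0.0025)]
43.3583
```

View pics/z2.png

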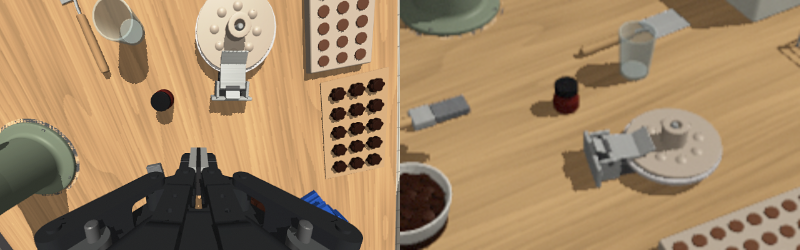

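The clamp did not move at all under 32 N, so it is against its stop. The back is about 141 mm from the axis, the clamp is square to the rim within 1–2°, the upper jaw lies over the flat cover, and the other objects in view look undisturbed. The hand is clear, so I'll hand in.

```bash
python3 -c "
from cell import *
print(sign_off())"
```

```text
the job is handed in; nothing more can be done
None
```

The mould is closed: the cover lies flat over the spindle, the grey clamp is pushed fully home on the rim and did not move under a 32 N check push, and the job was handed in at about 43 s.

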